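# Fit the star wheel to the tablet counter

## Robot

A 6-joint arm with a two-finger parallel gripper is mounted at the origin on a cart in front of the work surface, level with it; the furniture and walls round the work are solid. World frame = base frame: x ahead of the robot, y to its left, z up, the work surface at z = 0. Lengths are in m, angles in rad, forces in N, time in s.
With the tool pointing down it reaches from about 0.325 to 0.775 m from the base axis. Payload 5.5 kg.
Tool frame: the origin (TCP) lies between the finger pads; the fingertips stand 19 mm ahead of it and the grasp point (between the pads) is the TCP; z points along the fingers, x is the direction in which the jaws open and shut, and the axes are right-handed (so a half turn about z gives the same grasp; the last joint's range is limited). The gripper opens to 85 mm and grips with 20 to 120 N. Pads are 22 mm wide; open, the fingers measure 114 mm over their backs; the gripper's body (76 mm by 85 mm) begins 54 mm behind the grasp point. The pads swing forward as they close: fully open they stand 13 mm farther back than shut.
Start: joints at [1.071, 0.091, 1.231, -0, 1.82, -0.057], TCP at [0.257, 0.542, 0.25] pointing down, gripper open.
Joint ranges: [-2.87, 2.87], [-0.86, 2.18], [0.17, 2.46], [-1.51, 4.65], [0.06, 2.69], [-2.65, 2.65]. Speed limits (rad/s): [2.57, 2.57, 3.01, 3.14, 3.14, 3.14].

## Interface

Orientations are given as a unit quaternion [w, x, y, z].
In Python, from bench import readout, snapshot, arm gives the robot as it stands.
- The arm moves only by the tool jog_arm, never from a script. Its argument "targets" is a list that holds one entry, the list of rows, each a list of 5 numbers: the shift along the tool's x, y, z in units of 30 mm (1.0 is 30 mm), then the turn about the tool's z in units of 5 degrees (1.0 is 5 degrees), then the closure, from -1 (fully open) to 1 (shut), so that 0 is half open. A call has 1 to 10 rows; each row is the pose to reach, as a shift and turn from the pose measured when the call began, along the tool's axes at that moment; what a row does not reach only later rows make up. A row lasts 1/10 s, in which the tool goes at most 50 mm and 8.59 degrees, less where a joint would pass 70% of its speed; a pose out of reach is approached as far as the arm can. A call with a gripper value outside its range is refused whole. The fingers move at their own pace and stop on an object; the grip force is fixed at half the most. Time passes only in rows, so rows that repeat a pose let the fingers close. It gives the time, the measured TCP pose, the force and the opening at its end, in the units of the state.
- readout.observe(): the state, without advancing time (a new reading comes with each control period).
- snapshot(name): name is "side" or "top" or "wrist"; returns a dict with "image" (384x512x3 uint8, red, green, blue), "range_z" (384x512 float32, m along the optical axis (not along the pixel's ray), 0 where there is no reading), "fx", "fy", "cx", "cy" (pixels), "R" (3x3) and "t" (3): a world point X has camera coordinates R X + t. Camera axes: x right, y down, z forward; pixel columns grow to the right and rows downward; lengths in m; the calibration is good to about 2 mm. A picture is of the moment at which its call begins.
- arm.finish_job(): hands the job in, once; it reports no verdict.
The state is a dict: "time": time; "joint_pos": joint angles; "dq": joint speeds; "joint_torque": joint torques, N m; "eef_pos": TCP position; "tool_rot": TCP orientation; "contact_force": force on the tool from outside, world axes, zero at the start; "wrist_torque": the same for the moment, N m; "grip_width": opening from 0.0 (shut) to 1.0 (fully open).
Only numpy, scipy, OpenCV 4.12 (cv2) and the standard library are available. Lean on these libraries where they do the work, as an engineer would, in place of code of your own. Each camera call takes 0.05 s, during which the arm holds its last target.

## Task

Fit the star wheel to the tablet counter: lift it off its stand by the wing grip and lower its square shank into the round bore on top of the counter, where it lands on a sprung drive with a square hole whose angle is not known. Turn the wheel under light pressure until you feel the shank drop into the drive, then lower it gently until the wheel lies flat and fully home on the counter, and let go. Never force it down, and leave the vials and paper cups around it alone.

Things in the scene. Friction and masses are not known exactly. Their poses are not given: they have to be found in the camera images.
- wheel_grip (a point): Centre of the wing grip of the loose star wheel (about 140 g; white ten-lobed disc, grey grip, steel shank). The grip is an upright bar 14 mm thick (this frame's y), 44 mm long (x) and 40 mm high; this point is 28 mm above the disc's underside, 22 mm above its upper face, 18 mm below the grip's top. A boss 32 mm across, 3 mm high, rings its foot. z: up.
- wheel_seat (a point): Centre of the underside of the wheel's disc, axes as wheel_grip. The disc is 6 mm thick, 84 mm over its lobes. Below it a square steel shank, 16 mm wide (22.6 mm over its corners), sides along x and y, reaches 36 mm down; its last 1.5 mm taper to 13.6 mm. Every quarter turn of the shank is alike.
- wheel: The star wheel as a body; origin and axes are those of wheel_seat.
- stand: Round grey stand, fixed: tube 60 mm across and 44 mm high on a foot 88 mm across; origin at the centre of its underside. At the start the wheel's disc rests on the tube's top, its shank hanging loosely in the 32 mm hole.
- counter: Tablet counter, a fixed white housing 130 mm (its x) by 140 mm (its y), 62 mm high; origin at the centre of its underside, z up. A small outlet tray stands 34 mm out of its front (-x). In the middle of its top is a round rubber seat ring round a bore; the drive lies below the bore.
- counter_seat (a point): Centre of the top of the counter's rubber seat ring (68 mm across, 4 mm high, giving 1 mm at 5 N, 2.5 mm at most), 66 mm above the worktop, on the axis of the vertical round bore, 24.6 mm in diameter and 24 mm deep down to the drive. The wheel is home when wheel_seat meets this point. Axes as counter. More than about 35 N between wheel and counter or drive harms them.
- drive_top (a point): Point on the bore's axis, 24 mm below counter_seat, level with the top of the unpressed drive (the wheel is then 12 mm above its seat). Axes are the counter's, NOT the drive's. The drive is a steel block with a square hole 17.4 mm wide, no lead-in; its sides are turned from these axes by an unknown angle, 0.15 to 1.35 rad counter-clockwise from above: never square with the housing.
- drive_spring (a point): Point on the bore's axis 6 mm below drive_top, where the drive's top stops when pressed: its spring gives 3 N at first, 8 N there, then it is solid. The drive turns only above 0.1 N m, not under light pressure. When the sides match within about 0.09 rad the drive springs up round the shank, the upward force falls away and the wheel can go down.
- vial_a_mid (a point): Middle of an open amber vial, 36 mm in diameter, 84 mm high, bystander.
- vial_b_mid (a point): Middle of a second open amber vial, 35 mm in diameter, 82 mm high, bystander.
- cups_mid (a point): Middle of three nested paper dose cups, 38 mm wide, 35 mm high, bystander.
Not all that is in view belongs to the job. Leave any blue or red look-alike of the wheel alone.

How it is judged:
On the way, in this order (a step that is already met when the one before it is completed fails the run):
1. the wheel is lifted clear of its stand (z of wheel_seat in the frame of stand above 0.09 m), for 0.1 s.
2. the wheel's shank is down in the drive and the wheel fully home on the seat ring (z of wheel_seat in the frame of counter_seat between -0.003 and 0.002 m and horizontal distance between wheel_seat and counter_seat below 0.003 m and angle between wheel_seat's own z axis and vertical below 0.05 rad), for 0.2 s.
At the end, for the whole second after the job is handed in: The wheel lies at rest on the counter's seat ring, its shank in the drive: underside within 2 mm of the seat ring's top, centre within 3 mm of the bore's axis, level to 0.05 rad (all of step 2 and linear speed of wheel below 0.02 m/s and angular speed of wheel below 0.1 rad/s); the robot touches nothing.
It fails at once if the wheel is forced against the counter or its drive with more than 35 N (contact force between wheel and counter above 35 N).
It fails at once if a vial or the paper cups are moved more than 30 mm or knocked over (distance of any of vial_a_mid, vial_b_mid, cups_mid from where it was at the start of the episode above 0.03 m or angle between any of vial_a_mid, vial_b_mid, cups_mid's own z axis and vertical above 0.5 rad).
It also fails if it takes over 58 s, if anything falls off the work surface, if the arm or the gripper's body presses on something with over 40 N, if the wrist force passes 120 N, or if a joint passes its speed limit or range.

## Working session

There is one attempt and no reset: what is moved stays moved. The work goes in short steps, Python scripts to look and compute and a tool call to move; the robot and the scene stay as the last step left them, time stands still between calls to the robot, and variables do not carry over. Pictures are saved under pics/ and viewed, and the job is handed in when it is done.

Besides the shell and the picture viewer there is one more tool, called as name(argument=value, ...) on one line, values as JSON. jog_arm: Moves the arm, as the interface text tells. Its arguments: {"type":"object","properties":{"targets":{"type":"array"}},"required":["targets"]}

```bash
mkdir -p pics; ls; cat > h.py <<'E'
import numpy as np, cv2
from bench import readout, snapshot, arm
def save(n,im): cv2.imwrite('pics/'+n,im[:,:,::-1])
E
python3 - <<'E'
from h import *
s=readout.observe()
print(s)
for n in ['top','side']:
    d=snapshot(n); save(n+'1.png',d['image']); np.savez(n+'1.npz',**d); print(n,d['fx'],d['fy'],d['cx'],d['cy'],d['R'],d['t'])
E
```

```text
pics
{'time': 0.0, 'joint_pos': array([ 1.07130406e+00,  9.18678491e-02,  1.23186156e+00,  2.70247165e-06,
        1.81981403e+00, -5.66753432e-02]), 'dq': array([ 0.00088976, -0.0019376 ,  0.00110373, -0.00150991,  0.00062873,
        0.00287456]), 'joint_torque': array([ 6.64069867e-04, -4.58753800e+01, -4.18015623e+01, -1.59466103e-04,
        1.23268817e-02, -3.54371218e-05]), 'eef_pos': array([0.25696288, 0.5419215 , 0.24915919]), 'tool_rot': array([ 4.72732189e-04,  8.45128518e-01,  5.34562285e-01, -8.53181612e-04]), 'contact_force': array([ 0.44755986, -0.98019273,  0.18632642]), 'wrist_torque': array([-0.04555217, -0.01558693,  0.0206852 ]), 'grip_width': 1.00075660307313}
top 361.6245384949227 361.6245384949227 249.0730824789816 189.87619996720576 [[-0.02551057 -0.99965632 -0.00603744]
 [-0.99250964  0.02604905 -0.11935684]
 [ 0.11947309  0.00294735 -0.99283306]] [0.11965911 0.55937652 0.92965053]
side 383.49111205787034 383.49111205787034 259.5372492639878 189.27310602836718 [[ 0.99699565 -0.07625597  0.01359033]
 [-0.02618653 -0.4969558  -0.86738065]
 [ 0.07289675  0.86441886 -0.49745965]] [-0.54675975  0.12879703  0.77078798]
```

View pics/top1.png

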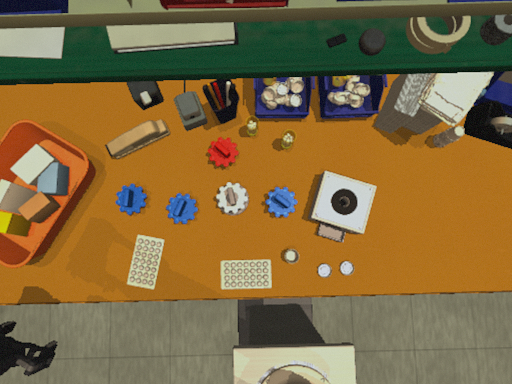

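View pics/side1.png

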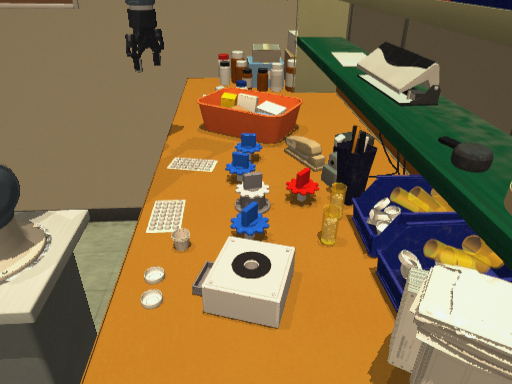

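The top view shows the white wheel at (232,198), the counter with its black ring at (344,202), a blue decoy between them at (281,202), the vials at (252,127) and (289,140), and the cups at (290,256). Next I measure these more exactly.

```bash
cat >> h.py <<'E'
def ray(d,u,v,z):
    R,t=d['R'],d['t']; c=-R.T@t; r=R.T@np.array([(u-d['cx'])/d['fx'],(v-d['cy'])/d['fy'],1.0])
    return c+r*(z-c[2])/r[2]
def proj(d,X):
    p=d['R']@np.asarray(X,float)+d['t']; return d['fx']*p[0]/p[2]+d['cx'],d['fy']*p[1]/p[2]+d['cy']
E
python3 - <<'E'
from h import *
for n in ['top','side']:
    d=dict(np.load(n+'1.npz')); im=d['image'];
    hsv=cv2.cvtColor(im,cv2.COLOR_RGB2HSV)
    if n=='top': boxes={'wheel':(205,175,260,222),'ring':(325,182,366,222)}
    else: boxes={'wheel':(225,165,280,215),'ring':(215,235,285,290)}
    for k,(a,b,c,e) in boxes.items():
        crop=im[b:e,a:c]; save(f'{n}_{k}.png',cv2.resize(crop,None,fx=9,fy=9,interpolation=cv2.INTER_NEAREST))
        H=hsv[b:e,a:c]
        if k=='ring':
            m=(H[...,2]<60).astype(np.uint8)
            cs,_=cv2.findContours(m,0,1); q=max(cs,key=cv2.contourArea)
            el=cv2.fitEllipse(q); u,v=el[0][0]+a,el[0][1]+b
            print(n,k,el,ray(d,u,v,.066))
        else:
            m=((H[...,1]<60)&(H[...,2]>170)).astype(np.uint8)
            cs,_=cv2.findContours(m,0,1); q=max(cs,key=cv2.contourArea)
            (u,v),r=cv2.minEnclosingCircle(q); print(n,k,u+a,v+b,r,ray(d,u+a,v+b,.05))
E
```

```text
top wheel 231.60721588134766 197.382474899292 15.799864768981934 [0.54178722 0.15123872 0.05      ]
top ring ((18.79936981201172, 19.477802276611328), (23.502389907836914, 24.483522415161133), 110.43328857421875) [ 0.52213806 -0.13669559  0.066     ]
side wheel 252.0625 188.5 16.13248634338379 [0.54113646 0.14708975 0.05      ]
side ring ((36.00343704223633, 29.528493881225586), (25.06488800048828, 37.6844367980957), 89.58267974853516) [ 0.52208729 -0.14162423  0.066     ]
```

```bash
cd pics; python3 -c "
import cv2,numpy as np
a=[cv2.resize(cv2.imread(f),(390,290)) for f in ['top_wheel.png','top_ring.png','side_wheel.png','side_ring.png']]
cv2.imwrite('m1.png',np.vstack([np.hstack(a[:2]),np.hstack(a[2:])]))"
```

```text
(no output)
```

View pics/m1.png

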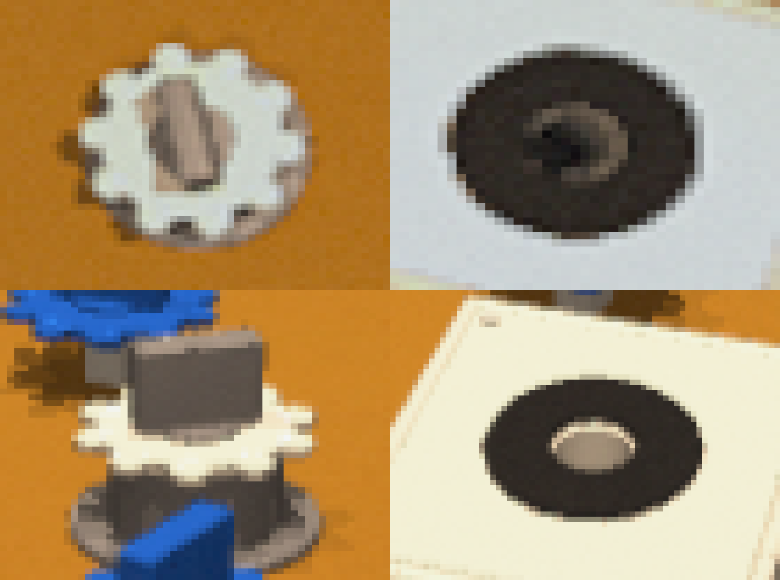

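jog_arm(targets=[[[-7.8,14.2,0,-8.4,-1],[-7.8,14.2,0,-8.4,-1],[-7.8,14.2,0,-8.4,-1],[-7.8,14.2,0,-8.4,-1],[-7.8,14.2,0,-8.4,-1],[-7.8,14.2,0,-8.4,-1],[-7.8,14.2,0,-8.4,-1],[-7.8,14.2,0,-8.4,-1],[-7.8,14.2,0,-8.4,-1],[-7.8,14.2,0,-8.4,-1]]])

```text
time: 1.1
eef_pos: [0.5402, 0.1491, 0.2492]
tool_rot: [-0.0, 0.597, 0.802, -0.001]
contact_force: [1.0, 0.6, 0.9]
grip_width: 0.999
```

```bash
python3 - <<'E'
from h import *
s=readout.observe(); print(s['time'],s['eef_pos'],s['tool_rot'],s['joint_pos'],np.abs(s['dq']).max())
d=snapshot('wrist'); save('w1.png',d['image']); np.savez('w1.npz',**d); print(d['fx'],-d['R'].T@d['t'],d['R'])
E
```

```text
1.1 [0.54018255 0.14908415 0.24920691] [-8.01292476e-05  5.97421826e-01  8.01926491e-01 -1.02890076e-03] [ 2.09286544e-01 -1.46215046e-02  1.34097564e+00 -1.27689727e-03
  1.81688955e+00 -1.65205083e+00] 0.8385726121303121
313.69767388102554 [0.47145662 0.12979064 0.37356895] [[-0.28665261  0.95803344 -0.0014841 ]
 [ 0.91950725  0.27555944  0.28030951]
 [ 0.26895484  0.07898681 -0.95990852]]
```

View pics/w1.png

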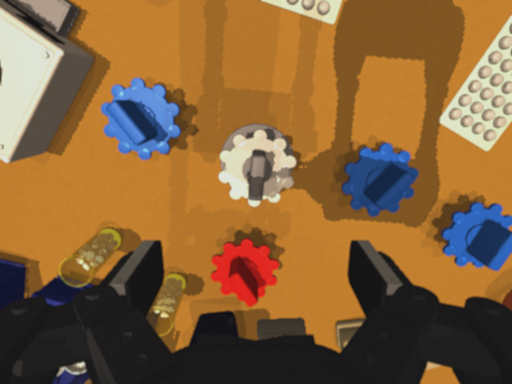

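The wrist view shows the white wheel on its stand at (258,170), with the grip bar nearly upright in the image. The fingers are at the bottom and nothing lies in the grasp path.

```bash
python3 - <<'E'
from h import *
d=dict(np.load('w1.npz')); im=d['image']
a,b,c,e=215,120,305,210
crop=im[b:e,a:c]
save('w1z.png',cv2.resize(crop,None,fx=6.5,fy=6.5,interpolation=cv2.INTER_CUBIC))
g=d['range_z'][b:e,a:c]
vv,uu=np.mgrid[b:e,a:c]
P=np.stack([(uu-d['cx'])/d['fx']*g,(vv-d['cy'])/d['fy']*g,g],-1)
W=(P-d['t'])@d['R']
m=(W[...,2]>.078)&(W[...,2]<.1)
print(m.sum(),np.median(W[m],0),W[m].min(0),W[m].max(0))
vs,us=np.nonzero(m)
pts=np.array([ray(d,u+a,v+b,.09)[:2] for u,v in zip(us,vs)])
rc=cv2.minAreaRect(pts.astype(np.float32)*1000); print('bar',rc)
m2=(W[...,2]>.044)&(W[...,2]<.056)
q=W[m2][:,:2].astype(np.float32); print('disc',cv2.minEnclosingCircle(q*1000),np.median(W[m2],0))
E
```

```text
682 [0.54043055 0.15140334 0.09026612] [0.52029843 0.14153304 0.07844119] [0.56462412 0.1622384  0.09221023]
bar ((541.13720703125, 151.56687927246094), (45.28818893432617, 13.875481605529785), 11.602042198181152)
disc ((542.5175170898438, 151.829833984375), 41.796875) [0.53913369 0.14687443 0.05065864]
```

View pics/w1z.png

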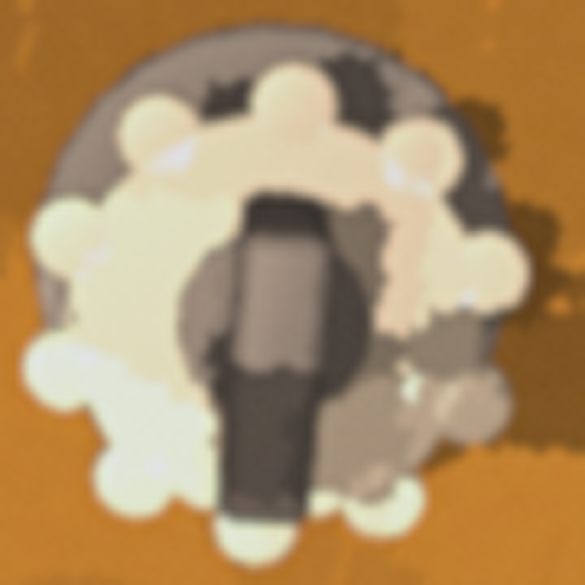

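jog_arm(targets=[[[-9.25,-0.96,1.6,1,-1],[-9.25,-0.96,1.6,1,-1],[-9.25,-0.96,1.6,1,-1],[-9.25,-0.96,1.6,1,-1],[-9.25,-0.96,1.6,1,-1],[-9.25,-0.96,1.6,1,-1],[-9.25,-0.96,1.6,1,-1],[-9.25,-0.96,1.6,1,-1],[-9.25,-0.96,1.6,1,-1]]])

```text
time: 2.05
eef_pos: [0.5935, -0.131, 0.2021]
tool_rot: [0.002, 0.634, 0.773, -0.002]
contact_force: [0.1, 0.2, 0.8]
grip_width: 0.999
```

```bash
python3 - <<'E'
from h import *
s=readout.observe(); print(s['time'],s['eef_pos'],s['tool_rot'],s['joint_pos'],np.abs(s['dq']).max())
d=snapshot('wrist'); save('w2.png',d['image']); np.savez('w2.npz',**d); print(-d['R'].T@d['t'],proj(d,[.522,-.139,.066]))
E
```

```text
2.05 [ 0.59351814 -0.13102912  0.20209031] [ 0.00179515  0.63405091  0.77328557 -0.00237731] [-0.27017463  0.10672923  1.29914865 -0.00587927  1.73435279 -2.03916014] 0.016998364482935117
[ 0.52304227 -0.14331939  0.32640249] (np.float64(263.1074417778074), np.float64(95.44744347434869))
```

View pics/w2.png

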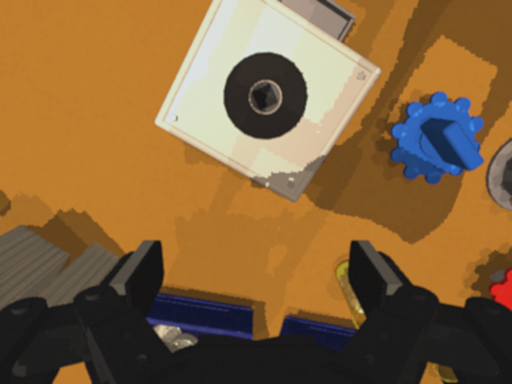

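The counter's ring is at (265,95), and the dark square hole of the drive can be seen inside the bore. I zoom in to measure it.

```bash
python3 - <<'E'
from h import *
d=dict(np.load('w2.npz')); im=d['image']
a,b,c,e=240,70,290,120
save('w2z.png',cv2.resize(im[b:e,a:c],None,fx=11,fy=11,interpolation=cv2.INTER_CUBIC))
# world-plane rectification at drive top z=0.042 and ring z=.066
def rect(z,cx,cy,half,px):
    w=np.float32([[cx-half,cy-half],[cx+half,cy-half],[cx+half,cy+half],[cx-half,cy+half]])
    src=np.float32([proj(d,[x,y,z]) for x,y in w]); N=px
    dst=np.float32([[0,0],[N,0],[N,N],[0,N]])   # u=+x, v=+y
    return cv2.warpPerspective(im,cv2.getPerspectiveTransform(src,dst),(N,N),flags=cv2.INTER_CUBIC)
r=rect(.066,.522,-.139,.045,450); save('r66.png',r)
g=cv2.cvtColor(r,cv2.COLOR_RGB2GRAY); m=(g<75).astype(np.uint8)
cs,_=cv2.findContours(m,0,1); q=max(cs,key=cv2.contourArea); el=cv2.fitEllipse(cv2.convexHull(q)); print('ring',el,.522-.045+el[0][0]*.0002,-.139-.045+el[0][1]*.0002)
r=rect(.042,.522,-.139,.018,540); save('r42.png',r)
g=cv2.cvtColor(r,cv2.COLOR_RGB2GRAY)
for th in (45,60,75,90):
    m=(g<th).astype(np.uint8); cs,_=cv2.findContours(m,0,1)
    for q in cs:
        if cv2.contourArea(q)>5000:
            rc=cv2.minAreaRect(q); print(th,cv2.contourArea(q)/225,rc[0],np.array(rc[1])/15,rc[2])
hsv=cv2.cvtColor(im,cv2.COLOR_RGB2HSV); m=((hsv[...,1]<60)&(hsv[...,2]>150)).astype(np.uint8)
E
```

```text
ring ((228.80079650878906, 233.6964874267578), (327.4001770019531, 328.36358642578125), 32.729801177978516) 0.5227601593017579 -0.13726070251464845
45 88.28 (125.5, 350.0) [16.73333333 25.2       ] 0.0
45 188.9688888888889 (290.6704406738281, 285.78564453125) [17.75097656 16.73708394] 33.769649505615234
45 265.8022222222222 (330.5, 269.5) [35.93333333 27.8       ] 90.0
60 1291.2044444444443 (269.5, 269.5) [35.93333333 35.93333333] 90.0
75 1291.2044444444443 (269.5, 269.5) [35.93333333 35.93333333] 90.0
90 1291.2044444444443 (269.5, 269.5) [35.93333333 35.93333333] 90.0
```

View pics/r42.png

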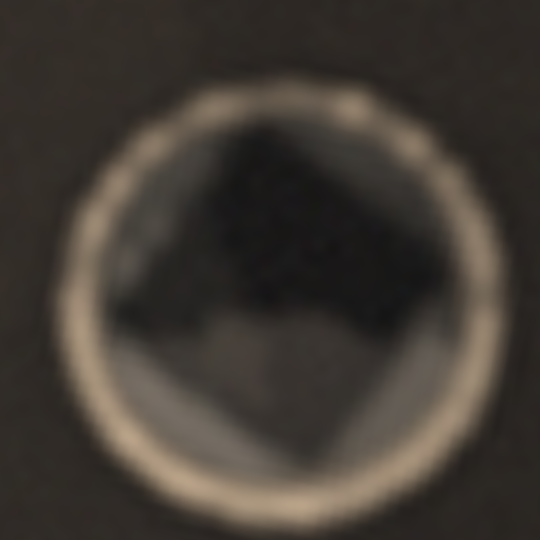

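View pics/r66.png

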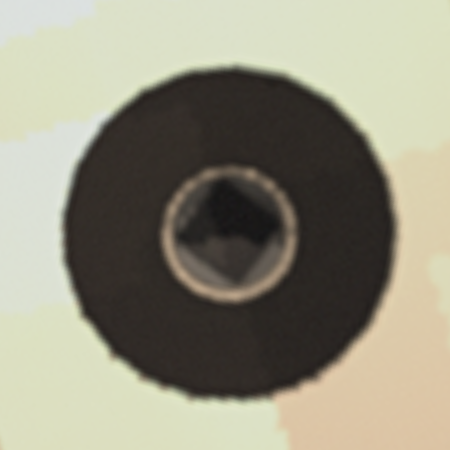

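jog_arm(targets=[[[9.57,0.16,0,0,-1],[9.57,0.16,0,0,-1],[9.57,0.16,0,0,-1],[9.57,0.16,0,0,-1],[9.57,0.16,0,0,-1],[9.57,0.16,1,0,-1],[9.57,0.16,2,0,-1],[9.57,0.16,2,0,-1],[9.57,0.16,2,0,-1],[9.57,0.16,2,0,-1]]])

```text
time: 3.1
eef_pos: [0.5427, 0.1512, 0.1431]
tool_rot: [0.003, 0.634, 0.773, -0.001]
contact_force: [0.3, -0.0, -0.0]
grip_width: 0.999
```

```bash
python3 - <<'E'
from h import *
s=readout.observe(); print(s['time'],s['eef_pos'],s['tool_rot'],s['joint_pos'],np.abs(s['dq']).max(),s['contact_force'])
d=snapshot('wrist'); save('w3.png',d['image']); np.savez('w3.npz',**d)
g=d['range_z']
vv,uu=np.mgrid[0:384,0:512]
P=np.stack([(uu-d['cx'])/d['fx']*g,(vv-d['cy'])/d['fy']*g,g],-1)
W=(P-d['t'])@d['R']
near=(np.hypot(W[...,0]-.5418,W[...,1]-.1515)<.05)&(g>0)
m=near&(W[...,2]>.087)&(W[...,2]<.094)
rc=cv2.minAreaRect(W[m][:,:2].astype(np.float32)*1000); print('bar',m.sum(),rc,np.median(W[m][:,2]))
vs,us=np.nonzero(m); pts=np.array([ray(d,u,v,.09)[:2] for u,v in zip(us,vs)]); print(cv2.minAreaRect(pts.astype(np.float32)*1000))
m2=near&(W[...,2]>.046)&(W[...,2]<.054); print('disc',cv2.minEnclosingCircle(W[m2][:,:2].astype(np.float32)*1000),np.median(W[m2][:,2]))
E
```

```text
3.1 [0.5427173  0.15119564 0.14306919] [ 0.00316528  0.63393758  0.77337698 -0.00107921] [ 0.21492044 -0.00360376  1.51759583 -0.00631349  1.6253649  -1.5537464 ] 0.011891180842632233 [ 0.26829963 -0.0239326  -0.04348506]
bar 1509 ((542.19970703125, 151.88912963867188), (43.93165969848633, 13.961795806884766), 11.931471824645996) 0.09031699511611849
((541.5740966796875, 151.78179931640625), (43.545162200927734, 13.749014854431152), 11.941975593566895)
disc ((542.27685546875, 151.9230499267578), 41.75604248046875) 0.050604842655962885
```

View pics/w3.png

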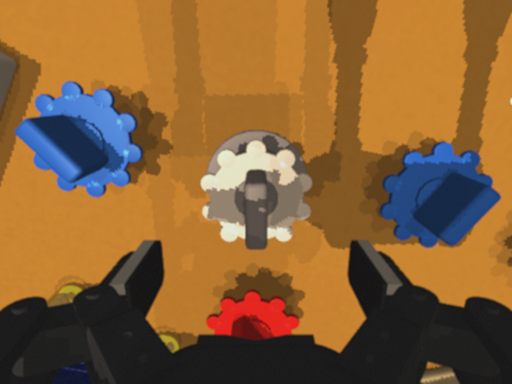

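jog_arm(targets=[[[0.03,0,0.8,-0.12,-1],[0.03,0,1.6,-0.12,-1],[0.03,0,2.17,-0.12,-1],[0.03,0,2.17,-0.12,-1],[0.03,0,2.17,-0.12,-1],[0.03,0,2.17,-0.12,0.3],[0.03,0,2.17,-0.12,1],[0.03,0,2.17,-0.12,1],[0.03,0,2.17,-0.12,1],[0.03,0,2.17,-0.12,1]]])

```text
time: 4.15
eef_pos: [0.5431, 0.1515, 0.0784]
tool_rot: [0.003, 0.63, 0.777, -0.001]
contact_force: [-0.7, -2.5, 5.7]
grip_width: 0.154
```

jog_arm(targets=[[[0,0,0,0,1],[0,0,0,0,1],[0,0,0,0,1]]])

```text
time: 4.45
eef_pos: [0.5431, 0.1516, 0.0784]
tool_rot: [0.003, 0.63, 0.777, -0.001]
contact_force: [-0.2, 1.1, 1.2]
grip_width: 0.152
```

jog_arm(targets=[[[0,0,-0.5,0,1],[0,0,-1.2,0,1],[0,0,-2,0,1],[0,0,-3,0,1],[0,0,-4,0,1],[0,0,-4,0,1],[0,0,-4,0,1]]])

```text
time: 5.15
eef_pos: [0.5429, 0.1523, 0.1995]
tool_rot: [0.004, 0.63, 0.777, -0.0]
contact_force: [-0.7, 0.4, -3.1]
grip_width: 0.152
```

```bash
python3 - <<'E'
from h import *
s=readout.observe(); print(s['time'],s['eef_pos'],s['tool_rot'],s['joint_pos'],np.abs(s['dq']).max(),s['contact_force'],s['grip_width'])
d=snapshot('wrist'); save('w4.png',d['image']); np.savez('w4.npz',**d)
d=snapshot('side'); save('s4.png',d['image']); np.savez('s4.npz',**d)
E
```

```text
5.15 [0.54286818 0.15228722 0.19949574] [ 4.04360975e-03  6.30039394e-01  7.76552643e-01 -6.01814648e-05] [ 0.21681383 -0.01462931  1.42876339 -0.00647636  1.72251246 -1.56255231] 0.05236576570391346 [-0.72936363  0.4130495  -3.12352567] 0.15220486094150187
```

View pics/w4.png

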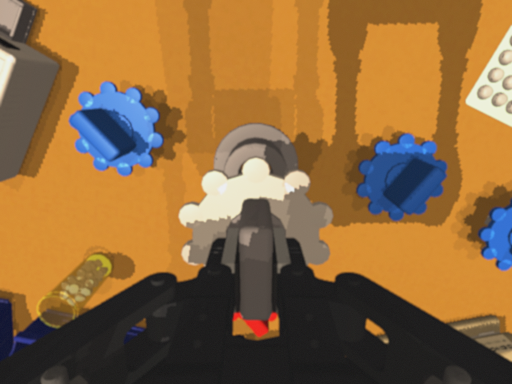

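View pics/s4.png

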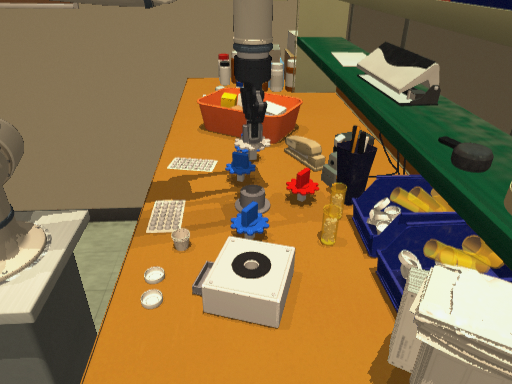

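The wheel is held: the disc shows at (258,215) in the wrist view and the stand is empty behind it. I check its pose in the hand.

```bash
cat >> h.py <<'E'
from scipy.spatial.transform import Rotation as Ro
def held(d,s):
    g=d['range_z']; vv,uu=np.mgrid[0:384,0:512]
    P=np.stack([(uu-d['cx'])/d['fx']*g,(vv-d['cy'])/d['fy']*g,g],-1); W=(P-d['t'])@d['R']
    e=s['eef_pos']; q=s['tool_rot']; R=Ro.from_quat([q[1],q[2],q[3],q[0]]).as_matrix()
    L=(W-e)@R   # tool coords
    m=(g>0)&(np.hypot(L[...,0],L[...,1])<.05)&(abs(L[...,2]-.028)<.005)
    A=np.c_[L[m][:,:2],np.ones(m.sum())]; c=np.linalg.lstsq(A,L[m][:,2],rcond=None)[0]
    print('disc plane tool coords',m.sum(),c,'yaw',np.degrees(np.arctan2(R[1,0],R[0,0])),'toolz',R[:,2])
    cc=cv2.minEnclosingCircle(L[m][:,:2].astype(np.float32)*1000); print('circ',cc)
    return L,m
E
python3 - <<'E'
from h import *
d=dict(np.load('w4.npz')); s=readout.observe()
L,m=held(d,s)
im=d['image'].copy(); im[m]=(0,255,0); save('w4m.png',im)
# lobes: outline points radius vs angle
p=L[m][:,:2]; 
hull=cv2.convexHull((p*1000).astype(np.float32))[:,0]; print(hull.round(1).tolist())
E
```

```text
disc plane tool coords 8172 [ 0.00148139 -0.00648622  0.02510816] yaw 101.89572651809299 toolz [ 0.00194566 -0.00609137 -0.99997955]
circ ((1.1051737070083618, 0.08945012837648392), 41.65561294555664)
[[41.099998474121094, -11.0], [40.79999923706055, 12.300000190734863], [40.400001525878906, 14.0], [39.5, 15.600000381469727], [37.900001525878906, 16.700000762939453], [35.79999923706055, 18.0], [33.20000076293945, 18.399999618530273], [29.200000762939453, 18.399999618530273], [-27.100000381469727, 18.399999618530273], [-33.20000076293945, 17.899999618530273], [-34.099998474121094, 17.600000381469727], [-35.70000076293945, 16.899999618530273], [-36.79999923706055, 16.0], [-37.70000076293945, 14.600000381469727], [-38.20000076293945, 13.800000190734863], [-38.70000076293945, 11.699999809265137], [-38.70000076293945, -10.5], [-38.599998474121094, -11.600000381469727], [-38.5, -12.699999809265137], [-37.900001525878906, -14.399999618530273], [-25.700000762939453, -31.200000762939453], [-24.899999618530273, -32.099998474121094], [-23.899999618530273, -33.099998474121094], [-23.200000762939453, -33.599998474121094], [-22.399999618530273, -34.0], [-21.700000762939453, -34.29999923706055], [-1.2000000476837158, -41.099998474121094], [0.800000011920929, -41.5], [1.2999999523162842, -41.5], [3.299999952316284, -41.099998474121094], [24.899999618530273, -34.099998474121094], [27.0, -32.0], [40.20000076293945, -14.0]]
```

View pics/w4m.png

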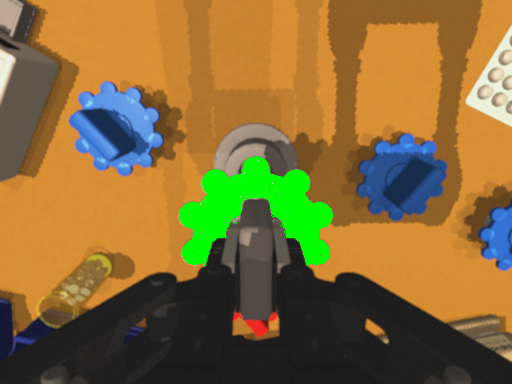

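jog_arm(targets=[[[-0.6,-0.1,0,0.7,1],[-1.8,-0.3,0,2,1],[-3.1,-0.5,0,3.5,1],[-4.4,-0.7,0,5,1],[-5.7,-0.9,0,6.5,1],[-7,-1.1,0,8,1],[-8.3,-1.3,0,9.5,1],[-9.6,-1.5,0,11,1],[-10.9,-1.65,0,12.4,1],[-11.54,-1.71,0,13.4,1]]])

```text
time: 6.25
eef_pos: [0.5621, -0.2002, 0.1965]
tool_rot: [0.002, 0.955, 0.296, -0.002]
contact_force: [-0.2, 0.6, -1.4]
grip_width: 0.152
```

jog_arm(targets=[[[0,0,0,0,1],[0,0,0,0,1]]])

```text
time: 6.45
eef_pos: [0.5613, -0.2002, 0.1942]
tool_rot: [0.001, 0.955, 0.297, -0.003]
contact_force: [-0.6, -0.4, -1.6]
grip_width: 0.153
```

```bash
python3 - <<'E'
from h import *
s=readout.observe(); print(s['time'],s['eef_pos'],s['tool_rot'],s['joint_pos'],np.abs(s['dq']).max(),s['contact_force'],s['grip_width'])
d=snapshot('wrist'); save('w5.png',d['image']); np.savez('w5.npz',**d)
held(d,s); print(proj(d,[.5228,-.138,.066]))
E
```

```text
6.45 [ 0.56128707 -0.20017618  0.19416436] [ 0.00096204  0.95500459  0.29657187 -0.00323034] [-0.39662071  0.07936182  1.34217471 -0.00569172  1.72376842 -0.99968313] 0.02961224450441387 [-0.62604037 -0.36755518 -1.58875391] 0.1532334198364112
disc plane tool coords 8433 [ 0.0014431  -0.0028719   0.02754023] yaw 34.503852840008264 toolz [-0.00559935 -0.00375356 -0.99997728]
circ ((0.4002577066421509, -2.132425308227539), 41.65074157714844)
(np.float64(260.64340082083555), np.float64(94.58298956256739))
```

View pics/w5.png

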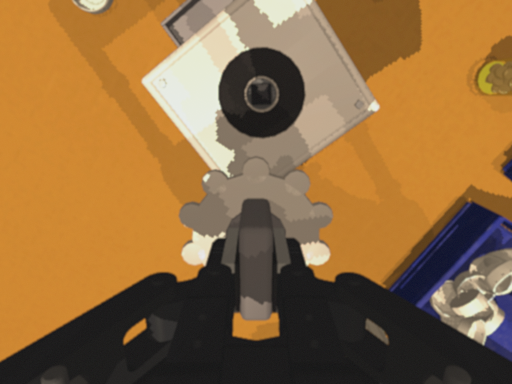

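```bash
cat >> h.py <<'E'
def world(d):
    g=d['range_z']; vv,uu=np.mgrid[0:384,0:512]
    P=np.stack([(uu-d['cx'])/d['fx']*g,(vv-d['cy'])/d['fy']*g,g],-1); return (P-d['t'])@d['R']
def rect(d,z,cx,cy,half,px):
    w=[[cx-half,cy-half],[cx+half,cy-half],[cx+half,cy+half],[cx-half,cy+half]]
    src=np.float32([proj(d,[x,y,z]) for x,y in w]); dst=np.float32([[0,0],[px,0],[px,px],[0,px]])
    return cv2.warpPerspective(d['image'],cv2.getPerspectiveTransform(src,dst),(px,px),flags=cv2.INTER_CUBIC)
E
python3 - <<'E'
from h import *
d=dict(np.load('w5.npz')); s=readout.observe()
W=world(d); g=d['range_z']
L,m=held(d,s)
cc=cv2.minEnclosingCircle(W[m][:,:2].astype(np.float32)*1000); print('disc world(cam)',cc,np.median(W[m][:,2]))
r=rect(d,.066,.5228,-.138,.045,450); gr=cv2.cvtColor(r,cv2.COLOR_RGB2GRAY)
for th in (50,60,70):
    q=max(cv2.findContours((gr<th).astype(np.uint8),0,1)[0],key=cv2.contourArea); el=cv2.fitEllipse(cv2.convexHull(q)); print('ring',el,.5228-.045+el[0][0]*.0002,-.138-.045+el[0][1]*.0002)
rm=(g>0)&(np.hypot(W[...,0]-.523,W[...,1]+.138)<.028)&(abs(W[...,2]-.066)<.01)&(np.hypot(W[...,0]-.523,W[...,1]+.138)>.018); print('ring z depth',np.median(W[rm][:,2]))
r=rect(d,.042,.5228,-.138,.018,540); save('r42b.png',r)
m=rect(d,.066,.5228,-.138,.045,450); save('r66b.png',m)
E
```

```text
disc plane tool coords 8433 [ 0.00226882 -0.00171543  0.02817518] yaw 34.573923789284954 toolz [-0.00459449 -0.0039489  -0.99998165]
circ ((-0.2748832404613495, -1.6949487924575806), 41.650672912597656)
disc world(cam) ((560.2556762695312, -198.30494689941406), 41.64897918701172) 0.16656371204493473
ring ((225.72813415527344, 227.80487060546875), (324.904052734375, 327.9051513671875), 21.42741584777832) 0.5229456268310547 -0.13743902587890625
ring ((225.78668212890625, 227.71966552734375), (326.8668518066406, 330.1783752441406), 22.105554580688477) 0.5229573364257813 -0.13745606689453124
ring ((225.82752990722656, 227.58018493652344), (328.2309875488281, 331.73089599609375), 22.491191864013672) 0.5229655059814454 -0.1374839630126953
ring z depth 0.06651295828971727
```

View pics/r42b.png

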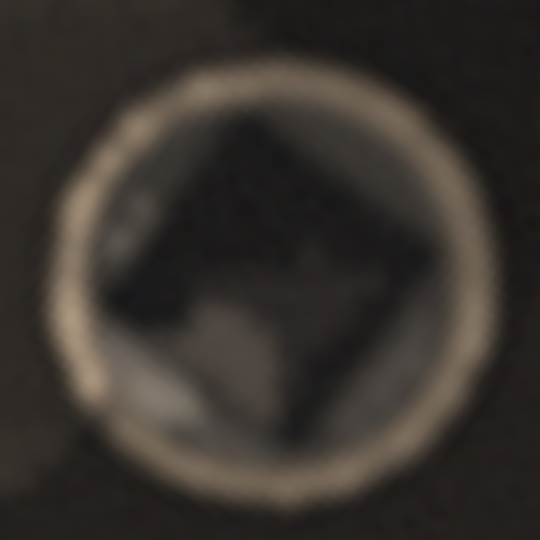

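View pics/r66b.png

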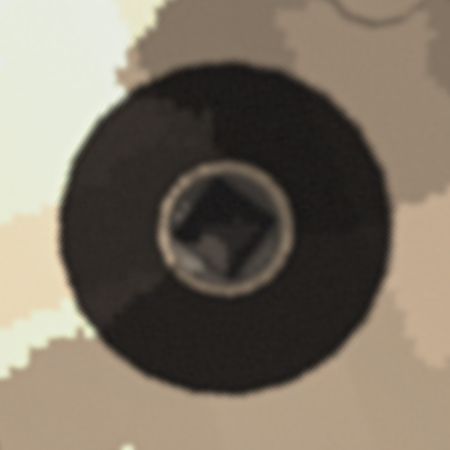

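jog_arm(targets=[[[0.05,-0.8,0,-0.2,1],[0.1,-1.6,0,-0.4,1],[0.126,-2.38,0,-0.4,1],[0.126,-2.38,0.3,-0.4,1],[0.126,-2.38,0.6,-0.4,1],[0.126,-2.38,0.9,-0.4,1],[0.126,-2.38,0.9,-0.4,1],[0.126,-2.38,0.9,-0.4,1],[0.126,-2.38,0.9,-0.4,1]]])

```text
time: 7.4
eef_pos: [0.5243, -0.139, 0.1679]
tool_rot: [0.001, 0.95, 0.314, -0.003]
contact_force: [-0.2, 0.6, -1.8]
grip_width: 0.155
```

```bash
cat >> h.py <<'E'
def chk(name,ring=(522.9,-137.4)):
    s=readout.observe(); print(s['time'],s['eef_pos'],np.abs(s['dq']).max(),s['contact_force'],s['wrist_torque'],s['grip_width'])
    d=snapshot('wrist'); save(name+'.png',d['image']); np.savez(name+'.npz',**d)
    L,m=held(d,s); W=world(d)
    cc=cv2.minEnclosingCircle(W[m][:,:2].astype(np.float32)*1000)
    A=np.c_[W[m][:,:2],np.ones(m.sum())]; c=np.linalg.lstsq(A,W[m][:,2],rcond=None)[0]
    z=c@[cc[0][0]/1000,cc[0][1]/1000,1]
    print('disc',cc,'seat z',z-.0065,'slope',c[:2])
    q=s['tool_rot']; R=Ro.from_quat([q[1],q[2],q[3],q[0]]).as_matrix()
    D=np.array([ring[0]-cc[0][0],ring[1]-cc[0][1],0]); print('need world mm',D[:2],'tool units',(R.T@D)/30)
    return s
E
python3 -c "
from h import *
chk('w6')"
```

```text
7.4 [ 0.52429529 -0.13898554  0.16790455] 0.006005313443728063 [-0.20300877  0.58568382 -1.82972224] [ 0.01135847  0.03242642 -0.01203377] 0.15499718599972234
disc plane tool coords 8423 [ 0.00178741 -0.0032548   0.02753236] yaw 36.5504831401578 toolz [-0.00437528 -0.00402193 -0.99998234]
circ ((0.23482799530029297, -2.155367136001587), 41.8947639465332)
disc ((523.0780639648438, -137.23577880859375), 41.89131164550781) seat z 0.13386255626156718 slope [-0.00386647 -0.00769297]
need world mm [-0.17806396 -0.16422119] tool units [-8.02797127e-03  8.62691205e-04  4.79855023e-05]
```

View pics/w6.png

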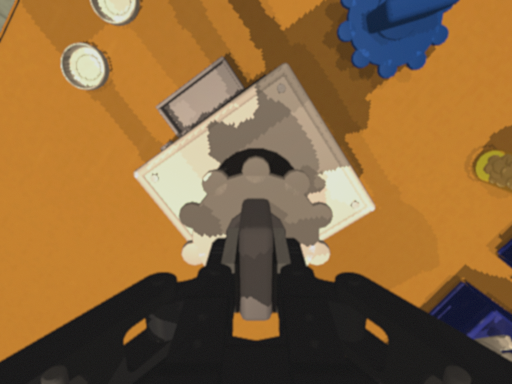

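jog_arm(targets=[[[0,0,0.3,0,1],[0,0,0.6,0,1],[0,0,0.9,0,1],[0,0,1,0,1],[0,0,1,0,1],[0,0,1,0,1]]])

```text
time: 8.05
eef_pos: [0.5242, -0.1391, 0.1382]
tool_rot: [0.001, 0.95, 0.314, -0.003]
contact_force: [0.3, 0.2, -0.9]
grip_width: 0.153
```

```bash
python3 -c "
from h import *
chk('w7')"
```

```text
8.05 [ 0.52422055 -0.13908476  0.13819274] 0.010374886659955526 [ 0.28662184  0.20505106 -0.92895006] [ 0.04389471 -0.04194817 -0.03080761] 0.15281423193067195
disc plane tool coords 8422 [ 0.00205372 -0.00338743  0.02754297] yaw 36.554286209069566 toolz [-0.0039735  -0.00416505 -0.99998343]
circ ((0.7902122139930725, -1.6384433507919312), 41.953094482421875)
disc ((523.7615356445312, -137.4069061279297), 41.949527740478516) seat z 0.10413688938697918 slope [-0.00360064 -0.00810019]
need world mm [-0.86153564  0.00690613] tool units [-0.02293137 -0.01728894  0.00011315]
```

jog_arm(targets=[[[-0.015,-0.01,0.05,0,1],[-0.015,-0.01,0.1,0,1],[-0.015,-0.01,0.15,0,1],[-0.015,-0.01,0.15,0,1]]])

```text
time: 8.5
eef_pos: [0.5237, -0.1391, 0.1337]
tool_rot: [0.001, 0.95, 0.314, -0.002]
contact_force: [1.3, 0.4, -1.4]
grip_width: 0.158
```

jog_arm(targets=[[[0,0,0.05,0,1],[0,0,0.1,0,1],[0,0,0.1,0,1]]])

```text
time: 8.8
eef_pos: [0.5236, -0.1391, 0.1303]
tool_rot: [0.001, 0.95, 0.314, -0.003]
contact_force: [-0.1, 0.2, -2.0]
grip_width: 0.156
```

jog_arm(targets=[[[0,0,0.05,0,1],[0,0,0.1,0,1],[0,0,0.15,0,1],[0,0,0.2,0,1],[0,0,0.2,0,1]]])

```text
time: 9.3
eef_pos: [0.5234, -0.1391, 0.124]
tool_rot: [0.001, 0.95, 0.314, -0.003]
contact_force: [0.6, 0.7, -1.7]
grip_width: 0.154
```

jog_arm(targets=[[[0,0,0.05,0,1],[0,0,0.1,0,1],[0,0,0.15,0,1],[0,0,0.2,0,1],[0,0,0.2,0,1]]])

```text
time: 9.8
eef_pos: [0.5232, -0.1391, 0.1176]
tool_rot: [0.001, 0.95, 0.314, -0.003]
contact_force: [-0.4, -0.1, -1.5]
grip_width: 0.156
```

jog_arm(targets=[[[0,0,0.05,0,1],[0,0,0.1,0,1],[0,0,0.1,0,1]]])

```text
time: 10.1
eef_pos: [0.5231, -0.139, 0.1143]
tool_rot: [0.001, 0.95, 0.314, -0.003]
contact_force: [-0.7, 0.6, -1.2]
grip_width: 0.151
```

jog_arm(targets=[[[0,0,0.05,0,1],[0,0,0.1,0,1],[0,0,0.1,0,1]]])

```text
time: 10.4
eef_pos: [0.523, -0.139, 0.111]
tool_rot: [0.001, 0.95, 0.314, -0.003]
contact_force: [0.9, 0.6, -1.5]
grip_width: 0.154
```

jog_arm(targets=[[[0,0,0.04,0,1],[0,0,0.07,0,1],[0,0,0.07,0,1]]])

```text
time: 10.7
eef_pos: [0.5231, -0.1389, 0.1089]
tool_rot: [0.001, 0.95, 0.314, -0.003]
contact_force: [0.9, 1.1, -2.9]
grip_width: 0.15
```

jog_arm(targets=[[[0,0,0.03,0,1],[0,0,0.06,0,1],[0,0,0.06,0,1]]])

```text
time: 11.0
eef_pos: [0.5231, -0.1389, 0.1069]
tool_rot: [0.001, 0.95, 0.314, -0.003]
contact_force: [0.6, 0.1, -1.4]
grip_width: 0.154
```

```bash
python3 -c "
from h import *
chk('w8')"
```

```text
11.0 [ 0.52313006 -0.13889581  0.10692836] 0.0012026690716650064 [ 0.592392    0.06834102 -1.42827938] [ 0.08120374 -0.20920558 -0.00740795] 0.1537548719295051
disc plane tool coords 8417 [ 0.00150958 -0.00507756  0.02753217] yaw 36.56072930313351 toolz [-0.00563574 -0.00319259 -0.99997902]
circ ((0.5578781366348267, -1.7489278316497803), 41.822696685791016)
disc ((522.36669921875, -137.24954223632812), 41.81639862060547) seat z 0.0728849783734854 slope [-0.00381265 -0.00816672]
need world mm [ 0.53330078 -0.15045776] tool units [ 1.12910057e-02  1.46174460e-02 -8.41731206e-05]
```

The seat is now at z ≈ 0.073 with no upward force, so the shank has dropped straight into the drive. I carry on gently.

jog_arm(targets=[[[0,0,0.04,0,1],[0,0,0.08,0,1],[0,0,0.1,0,1],[0,0,0.1,0,1]]])

```text
time: 11.45
eef_pos: [0.5231, -0.1388, 0.1038]
tool_rot: [0.001, 0.95, 0.314, -0.003]
contact_force: [0.9, 1.2, -2.4]
grip_width: 0.155
```

jog_arm(targets=[[[0,0,0.03,0,1],[0,0,0.05,0,1],[0,0,0.05,0,1]]])

```text
time: 11.75
eef_pos: [0.5231, -0.1388, 0.1021]
tool_rot: [0.0, 0.95, 0.314, -0.003]
contact_force: [1.1, 0.9, -2.0]
grip_width: 0.154
```

jog_arm(targets=[[[0,0,0.03,0,1],[0,0,0.04,0,1],[0,0,0.04,0,1]]])

```text
time: 12.05
eef_pos: [0.5231, -0.1388, 0.1009]
tool_rot: [0.0, 0.95, 0.314, -0.003]
contact_force: [1.4, 0.2, -1.5]
grip_width: 0.157
```

jog_arm(targets=[[[0,0,0.03,0,1],[0,0,0.03,0,1],[0,0,0.03,0,1]]])

```text
time: 12.35
eef_pos: [0.5231, -0.1388, 0.1001]
tool_rot: [0.001, 0.95, 0.314, -0.003]
contact_force: [0.7, 0.8, -0.4]
grip_width: 0.151
```

jog_arm(targets=[[[0,0,0.02,0,1],[0,0,0.03,0,1],[0,0,0.03,0,1]]])

```text
time: 12.65
eef_pos: [0.5231, -0.1389, 0.0995]
tool_rot: [0.001, 0.95, 0.314, -0.003]
contact_force: [-0.9, 0.8, 2.4]
grip_width: 0.155
```

```bash
python3 -c "
from h import *
chk('w9')"
```

```text
12.65 [ 0.52309591 -0.13886941  0.09954379] 0.0028177676549500817 [-0.91627843  0.83558038  2.4030278 ] [0.0832614  0.03688773 0.00553129] 0.15457952409850217
disc plane tool coords 8415 [ 0.00116173 -0.0049045   0.02751418] yaw 36.56318564161231 toolz [-0.00549257 -0.00310995 -0.99998008]
circ ((0.5383667349815369, -1.8093910217285156), 41.71241760253906)
disc ((522.2921142578125, -137.17799377441406), 41.7135009765625) seat z 0.06551873810913508 slope [-0.00349345 -0.00773793]
need world mm [ 0.60788574 -0.22200623] tool units [ 1.18665333e-02  1.80145519e-02 -8.82809105e-05]
```

The seat is at z ≈ 0.0655 with about 4 N on the ring, so the wheel is home. I release it and lift straight up.

jog_arm(targets=[[[0,0,0,0,1],[0,0,0,0,1],[0,0,0,0,0.3],[0,0,0,0,0],[0,0,0,0,-0.3],[0,0,0,0,-0.3],[0,0,0,0,-0.3]]])

```text
time: 13.4
eef_pos: [0.5231, -0.1389, 0.0995]
tool_rot: [0.001, 0.95, 0.314, -0.003]
contact_force: [-0.2, -0.1, 1.2]
grip_width: 0.653
```

jog_arm(targets=[[[0,0,-0.2,0,-0.3],[0,0,-0.5,0,-0.3],[0,0,-1,0,-0.3],[0,0,-2,0,-0.3],[0,0,-3,0,-0.3],[0,0,-3.5,0,-0.3],[0,0,-3.5,0,-0.3],[0,0,-3.5,0,-0.3]]])

```text
time: 14.2
eef_pos: [0.5236, -0.1386, 0.204]
tool_rot: [0.001, 0.95, 0.314, -0.003]
contact_force: [-0.2, -0.1, -0.8]
grip_width: 0.65
```

```bash
python3 - <<'E'
from h import *
s=readout.observe(); print(s['time'],s['eef_pos'],s['contact_force'],s['grip_width'])
d=snapshot('wrist'); save('w10.png',d['image']); W=world(d)
near=(np.hypot(W[...,0]-.5229,W[...,1]+.1374)<.05)&(d['range_z']>0)
m=near&(abs(W[...,2]-.072)<.0025)
h=W[m]; A=np.c_[h[:,:2],np.ones(len(h))]; c=np.linalg.lstsq(A,h[:,2],rcond=None)[0]
print(len(h),'top z med',np.median(h[:,2]),'slope',c[:2])
mb=near&(abs(W[...,2]-.112)<.006); print('bar',mb.sum(),np.median(W[mb][:,2]),cv2.minAreaRect(W[mb][:,:2].astype(np.float32)*1000))
d2=snapshot('side'); save('s10.png',d2['image'])
E
```

```text
14.2 [ 0.52361726 -0.1385597   0.20396497] [-0.1519376  -0.061139   -0.75548161] 0.6495186382558162
4500 top z med 0.0722236981353259 slope [ 9.70880218e-05 -5.53771212e-04]
bar 1083 0.11189842710211281 ((522.1272583007812, -137.44500732421875), (13.488114356994629, 43.788658142089844), 36.65485763549805)
```

View pics/w10.png

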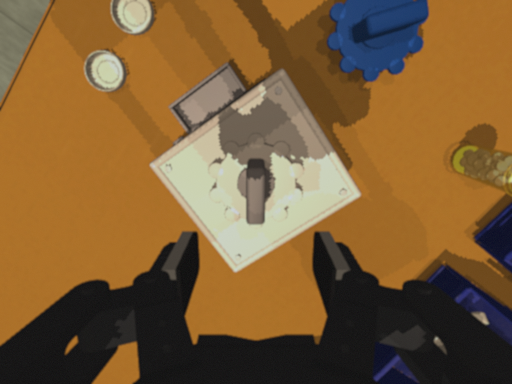

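View pics/s10.png

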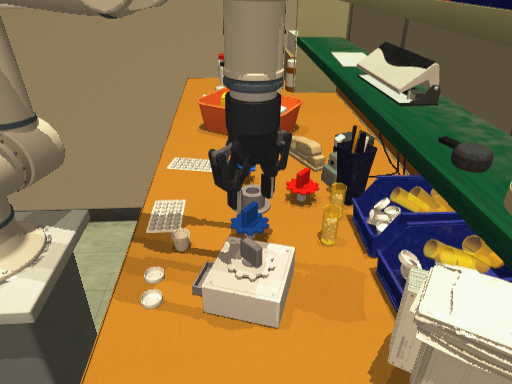

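The wheel lies flat on the counter at wrist pixel (255,185). Its upper face is at z = 0.0722, so the underside is at about 0.066, and it is level to 0.001 rad. The gripper is clear, and the vials and cups are where they were, so I hand the job in.

```bash
python3 -c "
from h import *
print(arm.finish_job())"
```

```text
the job is handed in; nothing more can be done
None
```

The star wheel is fitted and lies home on the counter; I handed the job in at about 14.3 s. `finish_job` gave no verdict, so the result rests on my own checks.

- **Finding the angle:** a wrist picture showed the drive's square hole through the bore, turned about 36.5° in the world frame. I turned the held wheel to match before lowering it, so no turning search was needed.
- **Going in:** there was no upward force at the drive's level, and the shank went straight in. I then lowered it in small steps until about 4 N built up on the seat ring, the highest force I read.
- **Last checks after letting go:**
  - The disc's upper face was at z = 0.0722 m, which puts the underside at about 0.066 m (seat ring top is 0.066 m).
  - The disc was level to about 0.001 rad.
  - The grip's centre was within about 1 mm of the ring's measured centre.
  - The open gripper was about 10 cm above the wheel, touching nothing.
  - The vials and cups looked unmoved in the pictures.
- **What disagreed:**
  - The side camera put the ring's centre about 4–5 mm away in y from the top and wrist cameras; I trusted the other two.
  - The reported tool position and the wrist camera differed by 1–2 mm, so I aligned the held wheel and the ring in the same camera instead.

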